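# Pack the gluing jig with spacers and hold the facade shut

### The arm

A 6-joint arm with a two-finger parallel gripper is mounted at the origin on the work surface. World frame = base frame: x ahead of the robot, y to its left, z up, the work surface at z = 0. Lengths are in mm, angles in rad, forces in N, time in s.
With the tool pointing down it reaches from about 400 to 925 mm from the base axis. Payload 12.5 kg.
Tool frame: the origin (TCP) lies midway between the tips of the shut fingers; the grasp point (between the pads) lies env.grasp_offset behind it (env.grasp_offset is the distance from the TCP to the grasp point, in mm); x points along the fingers, y is the direction in which the jaws open and shut, and the axes are right-handed (so a half turn about x gives the same grasp; the last joint's range is limited). The gripper opens to 95 mm and grips with 3 to 60 N. Pads are 20 mm wide; open, the fingers measure 119 mm over their backs; the gripper's body (75 mm by 180 mm) begins 59 mm behind the grasp point.
Start: joints at [-1.295, 0.491, 1.559, -0, 1.092, -0.106], TCP at [232.893, -580.006, 214.661] pointing down, gripper open.
Joint ranges: [-3.1, 3.1], [-0.84, 2.19], [0.05, 2.79], [-1.13, 4.28], [0.06, 2.93], [-2.69, 2.69]. Speed limits (rad/s): [2.22, 2.22, 2.79, 3.14, 3.14, 3.14].

### API

Orientations are given as [roll, pitch, yaw] about the fixed x, y, z axes, in that order (R = Rz(yaw) Ry(pitch) Rx(roll)).
In Python, from cell import env gives the robot as it stands.
- The arm moves only by the tool apply_moves, never from a script. Its arguments are lists of equal length, an entry for each row: "offset": the shift along the world's x, y, z in units of 25 mm (1.0 is 25 mm), a list of three; "yaw": the turn about the world's z in units of 6 degrees (1.0 is 6 degrees); "jaw": the closure, from -1 (fully open) to 1 (shut), so that 0 is half open. A call has 1 to 20 rows; each row is the pose to reach, as a shift and turn from the pose measured when the call began; what a row does not reach only later rows make up. A row lasts 1/8 s, in which the tool goes at most 62.5 mm and 10.7 degrees, less where a joint would pass 70% of its speed; a pose out of reach is approached as far as the arm can. A call with a gripper value outside its range is refused whole. The fingers move at their own pace and stop on an object; the grip force is fixed at half the most. Time passes only in rows, so rows that repeat a pose let the fingers close. It gives the time, the measured TCP pose, the force and the opening at its end, in the units of the state.
- env.state(): the state, without advancing time (a new reading comes with each control period).
- env.read_camera(name): name is "scene" or "top" or "wrist"; returns a dict with "frame" (480x640x3 uint8, red, green, blue), "fx", "fy", "cx", "cy" (pixels), "distortion" ([k1, k2, p1, p2, k3] as OpenCV has them; the pictures are not rectified), "xyz" and "rotation" of the camera in the world; the wrist camera has in their place "hand_eye" (4x4, takes a point from camera to tool coordinates, whose origin is the TCP and whose axes are the tool frame's). Camera axes: x right, y down, z forward; pixel columns grow to the right and rows downward; lengths in mm; the calibration is good to about 2 mm. A picture is of the moment at which its call begins: read the wrist's pose just before it. There is no depth.
- env.job_done(): hands the job in, once; it reports no verdict.
The state is a dict: "t": time; "joints": joint angles; "qvel": joint speeds; "tau": joint torques, N m; "eef_pos": TCP position; "tcp_rot": TCP orientation; "ft_force": force on the tool from outside, world axes, zero at the start; "moment": the same for the moment, N m; "opening": opening from 0.0 (shut) to 1.0 (fully open).
Only numpy, scipy, OpenCV 4.12 (cv2) and the standard library are available. Lean on these libraries where they do the work, as an engineer would, in place of code of your own. Each camera call takes 0.05 s, during which the arm holds its last target.

### The job

Slide the gluing jig's jaw fully back, then stand blue spacers from the rack upright and flat against one another in the gap between the white facade and the jaw, as many as it takes for the jaw, pushed forward by feel against the stack, to squeeze the facade's seam fully shut with its orange pointer in the green band. Finish while still holding the jaw pushed so that the seam stays shut: do not let go. Press firmly but without crushing the model, and leave the other things on the desk where they are.

Things in the scene. Friction and masses are not known exactly. Their poses are not given: they have to be found in the camera images.
- jig: wooden gluing jig fixed to the desk: base 78 mm (its x) by 320 mm (its y), a side wall 12 mm wide along each long edge, wall tops 20 mm above the desk; channel between the walls 54 mm wide, its floor 8 mm above the desk. Origin: centre of its underside, z up. The jaw is at the +y end and closes towards -y; the model stands in the -y half
- jaw (a joint): jaw's place along the channel (m): 0 = fully back (open, +y end), growing as it slides towards the model (jig -y), stop at 0.090. Its front face is at jig y = 0.065 minus this value. The pointer is in the green band from 0.062 to 0.084. About 2 N of friction; stays where it is left unless the squeezed facade springs it back
- jaw_face (a point): on the jaw's front face, moves with it: aluminium plate 46 mm wide, 8 mm thick, top 40 mm above the desk; behind it a black handle with orange stripe, 26 mm (jig x) by 20 mm (jig y), standing from 20 to 80 mm above the desk, its centre 42 mm behind (+y of) the plate's front face. This point: on the front face, on the jig's centre line, 25 mm above the desk
- jaw_grip (a point): in the middle of the jaw's handle, 58 mm above the desk, where it can be pinched across jig x
- facade_face (a point): centre of the facade's outer face, which looks along jig +y to the jaw: white panel 48 mm wide (jig x), its top 41 mm above the desk. Everything of the model behind it (towards jig -y, 86 mm long) is up to 50 mm high
- facade (a joint): closing of the seam behind the facade (m): 0 = open, the facade stands 4 mm proud, 0.004 = seam fully shut (the facade has moved 4 mm to jig -y). Spongy: starts to give at about 2.4 N, shut at about 7 N, then hard; it springs open again, pushing the jaw back, when not held. More than 60 N crushes it
- green_band (a point): middle of the green band, 22 mm long (jig y) on top of the jig's +x wall, at jig y = 0.022; towards -y of it an 8 mm red band. The orange pointer on the jaw, over this wall, is 30 mm behind the jaw's front face
- model: white low building model pinned in the jig, the facade on its jaw side. Origin: 8 mm above the desk, on the jig's centre line, in the plane of the facade's outer face while the seam is open; axes as the jig's. Between facade and the fully open jaw lie 98 to 125 mm, so that two or three spacers are needed, differing from start to start
- rack: wooden rack fixed to the desk, 60 mm (its x) by 185 mm (its y), with four slots 40 mm apart along y, slot floors 6 mm and dividers 26 mm above the desk; one spacer in each. Origin: centre of its underside
- spacer0: one of four identical blue spacers: a plate 16 mm thick (its y), lower part 44 mm wide (x) and 36 mm high, above that a centred tab 28 mm wide (x) up to its top at 75 mm. Origin: centre of its underside; z up, y through its thickness. About 50 g. Starts upright in one slot of the rack
- spacer1: one of four identical blue spacers: a plate 16 mm thick (its y), lower part 44 mm wide (x) and 36 mm high, above that a centred tab 28 mm wide (x) up to its top at 75 mm. Origin: centre of its underside; z up, y through its thickness. About 50 g. Starts upright in one slot of the rack
- spacer2: one of four identical blue spacers: a plate 16 mm thick (its y), lower part 44 mm wide (x) and 36 mm high, above that a centred tab 28 mm wide (x) up to its top at 75 mm. Origin: centre of its underside; z up, y through its thickness. About 50 g. Starts upright in one slot of the rack
- spacer3: one of four identical blue spacers: a plate 16 mm thick (its y), lower part 44 mm wide (x) and 36 mm high, above that a centred tab 28 mm wide (x) up to its top at 75 mm. Origin: centre of its underside; z up, y through its thickness. About 50 g. Starts upright in one slot of the rack
- amber_bottle: bystander: brown bottle with black cap, 40 mm across, 75 high; origin under its centre
- small_bottle: bystander: small brown bottle, 30 mm across, 55 high, beside the rack on its far (+x) side; origin under its centre
- tape_roll: bystander: yellow roll of tape lying flat, 90 mm across, 26 high; origin under its centre
- water_cup: bystander: white cup, 60 mm across, 60 high; origin under its centre
- mini_house: bystander: small white model house 50 x 30 x 24 mm, near the jig on the robot's side; origin under its centre
- sanding_block: bystander: cork block 50 x 35 x 25 mm, near the rack on the robot's side; origin under its centre
- cutter: bystander: red hobby cutter lying flat, 130 x 18 x 10 mm, near the jig on its far (+x) side; origin under the centre of its handle
Mind the look-alikes: they are no part of the job. Leave any pink look-alike of the spacer0 alone.

How it is judged (in metres and radians):
On the way:
1. the jaw has been slid fully back (within 6 mm of its open end) (value of joint jaw below 0.006 m), for 0.2 s.
At the end, for the whole second after the job is handed in: Robot holds the jaw (over 1 N); facade seam shut within 1 mm (joint above 0.003); jaw at 0.061 to 0.086; jaw and facade are each pressed with over 3 N by a spacer that is upright (within 0.15 rad) and square to the jig (within 0.2 rad) (value of joint facade above 0.003 m and value of joint jaw between 0.061 and 0.086 m and ((contact force between jaw and spacer0 above 3 N and angle between spacer0's own z axis and vertical below 0.15 rad and angle between the y axis of spacer0 and the y axis of jig, either way round below 0.2 rad) or (contact force between jaw and spacer1 above 3 N and angle between spacer1's own z axis and vertical below 0.15 rad and angle between the y axis of spacer1 and the y axis of jig, either way round below 0.2 rad) or (contact force between jaw and spacer2 above 3 N and angle between spacer2's own z axis and vertical below 0.15 rad and angle between the y axis of spacer2 and the y axis of jig, either way round below 0.2 rad) or (contact force between jaw and spacer3 above 3 N and angle between spacer3's own z axis and vertical below 0.15 rad and angle between the y axis of spacer3 and the y axis of jig, either way round below 0.2 rad)) and ((contact force between facade and spacer0 above 3 N and angle between spacer0's own z axis and vertical below 0.15 rad and angle between the y axis of spacer0 and the y axis of jig, either way round below 0.2 rad) or (contact force between facade and spacer1 above 3 N and angle between spacer1's own z axis and vertical below 0.15 rad and angle between the y axis of spacer1 and the y axis of jig, either way round below 0.2 rad) or (contact force between facade and spacer2 above 3 N and angle between spacer2's own z axis and vertical below 0.15 rad and angle between the y axis of spacer2 and the y axis of jig, either way round below 0.2 rad) or (contact force between facade and spacer3 above 3 N and angle between spacer3's own z axis and vertical below 0.15 rad and angle between the y axis of spacer3 and the y axis of jig, either way round below 0.2 rad)) and contact force between any of the fingers, the arm and jaw above 1 N); the arm keeps its last pose, push and grip.
It fails at once if the facade is crushed (over 60 N) (contact force between facade and anything else above 60 N).
It fails at once if a bystander on the desk is pushed more than 30 mm away (distance of any of amber_bottle, small_bottle, tape_roll, water_cup, mini_house, sanding_block, cutter from where it was at the start of the episode above 0.03 m).
It also fails if it takes over 72 s, if anything falls off the work surface, if the arm or the gripper's body presses on something with over 40 N, if the wrist force passes 120 N, or if a joint passes its speed limit or range.

## Working session

There is one attempt and no reset: what is moved stays moved. The work goes in short steps, Python scripts to look and compute and a tool call to move; the robot and the scene stay as the last step left them, time stands still between calls to the robot, and variables do not carry over. Pictures are saved under pics/ and viewed, and the job is handed in when it is done.

Besides the shell and the picture viewer there is one more tool, called after "Request:" in YAML: its name, and indented under it one key for each argument. apply_moves: Moves the arm, as the interface text tells. Its arguments: {"type":"object","properties":{"offset":{"type":"array"},"yaw":{"type":"array"},"jaw":{"type":"array"}},"required":["offset","yaw","jaw"]}

```bash
ls; mkdir -p pics; cat > h.py <<'E'
import numpy as np, cv2
from cell import env
def shot(name,fn):
    s=env.state(); c=env.read_camera(name)
    cv2.imwrite('pics/'+fn,c['frame'][:,:,::-1])
    import pickle; c['state']=s; pickle.dump(c,open('pics/'+fn+'.pkl','wb')); return c
E
python3 - <<'E'
from h import *
for n in ['scene','top','wrist']:
    c=shot(n,n+'0.png'); print(n,{k:np.round(v,3).tolist() if k!='frame' else 0 for k,v in c.items() if k!='state'})
print(env.state(), env.grasp_offset)
E
```

```text
pics
scene {'frame': 0, 'fx': 570.004, 'fy': 570.004, 'cx': 326.993, 'cy': 231.729, 'distortion': [-0.097, 0.0, 0.0, 0.0, 0.0], 'xyz': [1364.979, -286.967, 628.822], 'rotation': [-2.178, 0.022, 1.268]}
top {'frame': 0, 'fx': 540.372, 'fy': 540.372, 'cx': 317.566, 'cy': 241.874, 'distortion': [-0.148, 0.0, 0.0, 0.0, 0.0], 'xyz': [481.924, -21.729, 984.978], 'rotation': [-3.069, -0.004, -1.579]}
wrist {'frame': 0, 'fx': 418.453, 'fy': 418.453, 'cx': 319.529, 'cy': 243.592, 'distortion': [-0.022, 0.0, 0.0, 0.0, 0.0], 'hand_eye': [[0.0, -0.237, 0.971, -170.234], [1.0, 0.0, -0.0, 0.73], [-0.0, 0.971, 0.237, -65.397], [0.0, 0.0, 0.0, 1.0]]}
{'t': 0.15, 'joints': array([-1.29460843e+00,  4.91413247e-01,  1.55927152e+00, -1.90156500e-05,
        1.09171519e+00, -1.05588069e-01]), 'qvel': array([-0.00113841, -0.00127622, -0.00047169,  0.00067618, -0.0005289 ,
        0.00029003]), 'tau': array([ 1.05263967e-03, -6.12891626e+01, -2.58279490e+01,  6.92149205e-02,
        4.73149179e-02, -4.48925061e-05]), 'eef_pos': array([ 232.83483294, -579.83581092,  214.21393514]), 'tcp_rot': array([-1.65549351,  1.56998885,  1.86788389]), 'ft_force': array([ 0.52879207, -0.64049097,  0.40538458]), 'moment': array([0.00540681, 0.0020263 , 0.02766085]), 'opening': 0.9956080819093963} 18.8
```

View pics/top0.png

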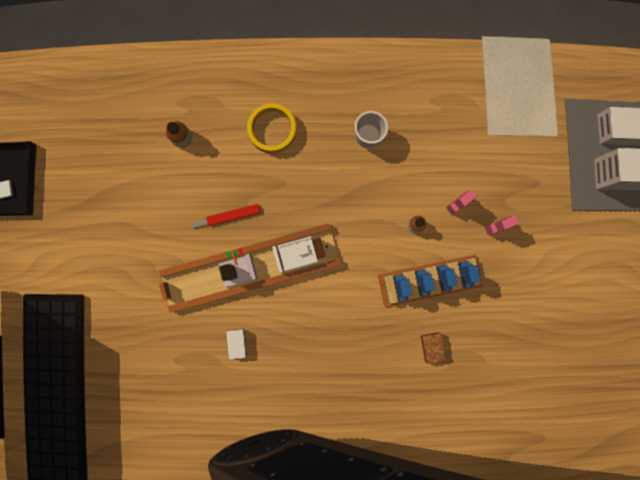

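View pics/scene0.png

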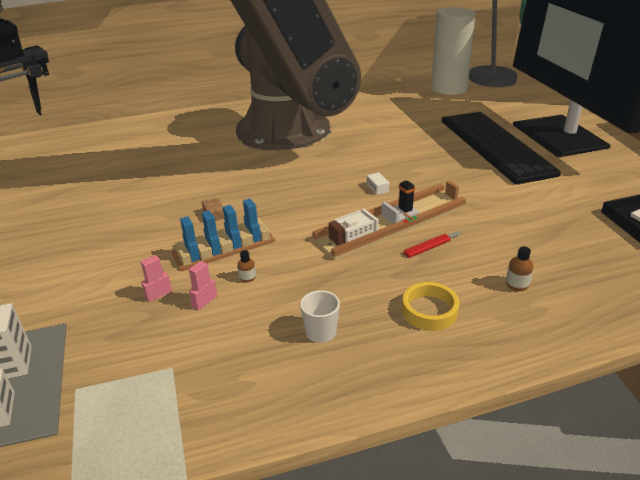

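```bash
cat >> h.py <<'E'
def Rrpy(r):
    from scipy.spatial.transform import Rotation as R
    return R.from_euler('xyz',r).as_matrix()
def campose(c):
    if 'hand_eye' in c:
        s=c['state']; T=np.eye(4);T[:3,:3]=Rrpy(s['tcp_rot']);T[:3,3]=s['eef_pos'];T=T@c['hand_eye'];return T[:3,:3],T[:3,3]
    return Rrpy(c['rotation']),np.array(c['xyz'])
def KD(c): return np.array([[c['fx'],0,c['cx']],[0,c['fy'],c['cy']],[0,0,1.]]),np.array(c['distortion'])
def px2w(c,uv,z):
    K,D=KD(c); R,t=campose(c)
    p=cv2.undistortPoints(np.array(uv,float).reshape(-1,1,2),K,D).reshape(-1,2)
    d=np.c_[p,np.ones(len(p))]@R.T
    return t+d*((np.atleast_1d(z)-t[2])/d[:,2])[:,None]
def w2px(c,P):
    K,D=KD(c); R,t=campose(c)
    return cv2.projectPoints(((np.atleast_2d(P)-t)@R),np.zeros(3),np.zeros(3),K,D)[0].reshape(-1,2)
def load(fn):
    import pickle; return pickle.load(open('pics/'+fn+'.pkl','rb'))
def crop(fn,out,x0,y0,x1,y1,f,interp=cv2.INTER_CUBIC):
    im=cv2.imread('pics/'+fn)[y0:y1,x0:x1]; cv2.imwrite('pics/'+out,cv2.resize(im,None,fx=f,fy=f,interpolation=interp))
E
python3 - <<'E'
from h import *
crop('top0.png','c1.png',150,210,350,330,4)
crop('top0.png','c2.png',370,180,540,320,4.5)
c=load('top0.png'); print(px2w(c,[[320,240]],0))
E
```

```text
[[557.28889531 -30.82943854   0.        ]]
```

View pics/c1.png

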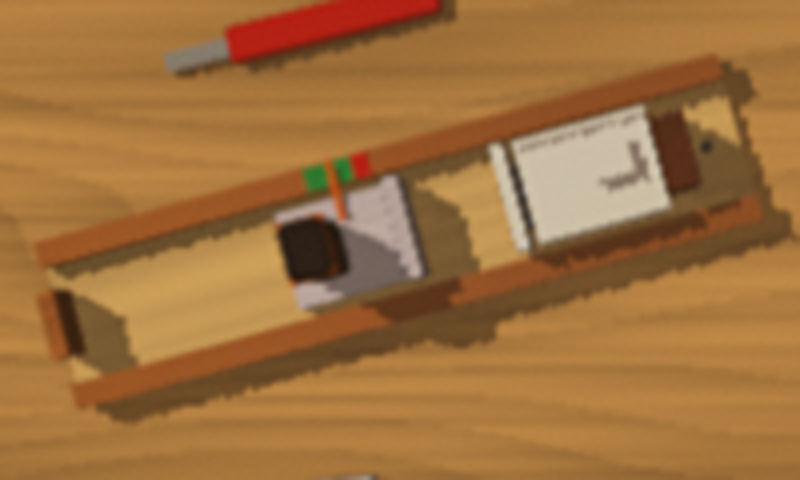

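View pics/c2.png

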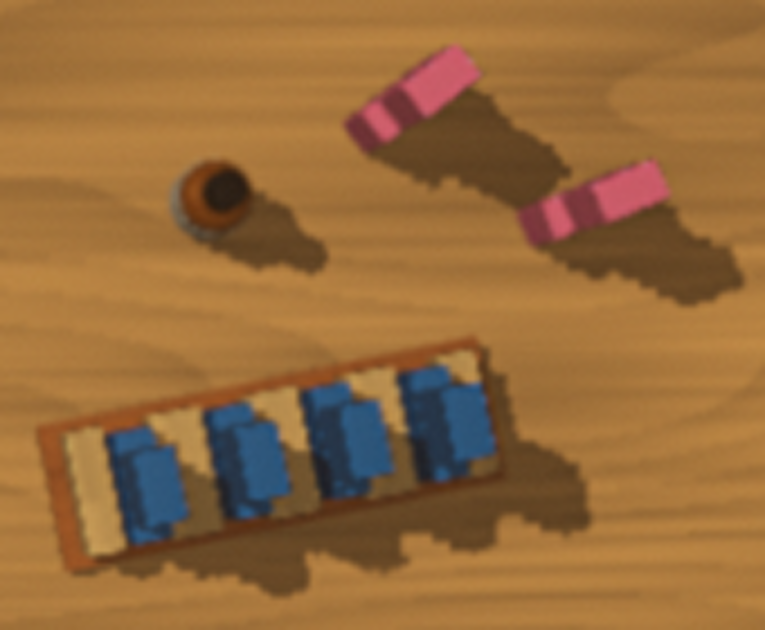

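```bash
python3 - <<'E'
from h import *
c=load('top0.png')
def cv(p,x0,y0,f): return (np.array(p,float)+.5)/f-.5+[x0,y0]
j=px2w(c,cv([[37,243],[718,57],[762,212],[78,407]],150,210,4),20)
print(j.round(1)); print([np.linalg.norm(j[i]-j[(i+1)%4]).round(1) for i in range(4)])
print('c',j.mean(0), np.degrees(np.arctan2(*(j[0]-j[1])[[1,0]])),np.degrees(np.arctan2(*(j[3]-j[2])[[1,0]])))
for z in (26,8,6):
  j=px2w(c,cv([[37,428],[478,337],[500,470],[67,572]],370,180,4.5),z)
  print(j.round(1)); print([np.linalg.norm(j[i]-j[(i+1)%4]).round(1) for i in range(4)])
  print('c',j.mean(0), np.degrees(np.arctan2(*(j[0]-j[1])[[1,0]])),np.degrees(np.arctan2(*(j[3]-j[2])[[1,0]])))
# tab tops
T=[[[132,455],[172,445],[188,520],[150,530]],[[235,429],[274,421],[290,495],[252,503]],[[338,408],[377,399],[394,473],[355,482]],[[441,388],[482,380],[496,454],[458,464]]]
for t in T:
  p=px2w(c,cv(t,370,180,4.5),81); print(p.mean(0).round(1),[np.linalg.norm(p[i]-p[(i+1)%4]).round(1) for i in range(4)],np.degrees(np.arctan2(*(p[0]-p[1])[[1,0]])))
# facade top edge z41: corners outer
f=px2w(c,cv([[490,145],[520,250]],150,210,4),41);print('facade',f.round(1))
f=px2w(c,cv([[400,177],[427,275]],150,210,4),40);print('jawface',f.round(1))
h=px2w(c,cv([[280,221],[328,213],[347,270],[295,282]],150,210,4),80);print('handle',h.round(1),h.mean(0))
E
```

```text
[[503.2 260.8  20. ]
 [584.7 -47.3  20. ]
 [514.9 -66.2  20. ]
 [429.4 241.5  20. ]]
[np.float64(318.6), np.float64(72.3), np.float64(319.4), np.float64(76.2)]
c [508.04062854  97.19059186  20.        ] 104.817076475263 105.52903621624337
[[ 492.6 -132.8   26. ]
 [ 526.8 -311.3   26. ]
 [ 473.5 -318.9   26. ]
 [ 435.8 -143.9   26. ]]
[np.float64(181.7), np.float64(53.9), np.float64(179.1), np.float64(57.9)]
c [ 482.18402334 -226.72571222   26.        ] 100.85987962995894 102.17758326947639
[[ 492.8 -134.9    8. ]
 [ 527.7 -316.7    8. ]
 [ 473.4 -324.5    8. ]
 [ 434.9 -146.2    8. ]]
[np.float64(185.1), np.float64(54.9), np.float64(182.4), np.float64(59.0)]
c [ 482.18891056 -230.57349965    8.        ] 100.85987962995891 102.1775832694764
[[ 492.8 -135.1    6. ]
 [ 527.8 -317.3    6. ]
 [ 473.4 -325.1    6. ]
 [ 434.8 -146.4    6. ]]
[np.float64(185.5), np.float64(55.0), np.float64(182.8), np.float64(59.1)]
c [ 482.18945358 -231.00103159    6.        ] 100.85987962995891 102.17758326947641
[ 469.3 -172.4   81. ] [np.float64(15.5), np.float64(28.5), np.float64(14.8), np.float64(28.7)] 103.21904248731822
[ 478.3 -211.1   81. ] [np.float64(15.1), np.float64(28.3), np.float64(14.7), np.float64(28.3)] 100.73044641879927
[ 485.9 -250.6   81. ] [np.float64(15.3), np.float64(28.5), np.float64(15.3), np.float64(28.4)] 102.02622709393063
[ 492.4 -290.4   81. ] [np.float64(16.2), np.float64(28.3), np.float64(15.2), np.float64(29.3)] 100.03538520256912
facade [[544.5  53.5  41. ]
 [498.5  40.5  41. ]]
jawface [[530.8  93.2  40. ]
 [487.9  81.4  40. ]]
handle [[510.6 139.   80. ]
 [513.9 118.7  80. ]
 [489.9 110.7  80. ]
 [485.  132.6  80. ]] [499.83578452 125.26656526  80.        ]
```

```bash
cat >> h.py <<'E'
def tooly(s=None):
    s=s or env.state(); R=Rrpy(s['tcp_rot']); return np.degrees(np.arctan2(R[1,1],R[0,1])),R
E
python3 - <<'E'
from h import *
a,R=tooly();print(a,R.round(3))
c=load('top0.png')
print('small',px2w(c,[[420,222]],55),'house',px2w(c,[[236,344]],24),'cork',px2w(c,[[433,347]],25),'cutter',px2w(c,[[262,208],[192,226]],5))
E
```

```text
-68.12534395972908 [[-0.     0.373 -0.928]
 [ 0.001 -0.928 -0.373]
 [-1.    -0.001 -0.   ]]
small [[ 583.10801474 -204.75933406   55.        ]] house [[371.75583466 119.9352196   24.        ]] cork [[ 362.74716362 -230.12145242   25.        ]] cutter [[616.51010607  74.8251649    5.        ]
 [584.63368286 203.93023396   5.        ]]
```

Request:
apply_moves:
  offset:
    - [9.9, 14, 0]
    - [9.9, 14, 0]
    - [9.9, 14, 0]
    - [9.9, 14, 0]
    - [9.9, 14, 0]
    - [9.9, 14, 0]
    - [9.9, 14, 0]
    - [9.9, 14, 0]
    - [9.9, 14, 0]
    - [9.9, 14, 0]
    - [9.9, 14, 0]
  yaw: [13.9, 13.9, 13.9, 13.9, 13.9, 13.9, 13.9, 13.9, 13.9, 13.9, 13.9]
  jaw: [-1, -1, -1, -1, -1, -1, -1, -1, -1, -1, -1]

```text
t: 1.52
eef_pos: [480.0, -230.4, 214.2]
tcp_rot: [-1.738, 1.57, -3.045]
ft_force: [0.1, -0.0, -0.1]
opening: 0.999
```

```bash
python3 - <<'E'
from h import *
c=shot('wrist','w1.png'); s=c['state'];print(s['t'],s['eef_pos'],tooly(s)[0],np.abs(s['qvel']).max(),s['joints'])
E
```

```text
1.525 [ 480.00879341 -230.39493678  214.17862356] 15.105939112285412 0.009717513179625473 [-5.71306031e-01  3.60693247e-01  1.78513736e+00 -6.63661664e-04
  9.96468755e-01 -8.34593594e-01]
```

View pics/w1.png

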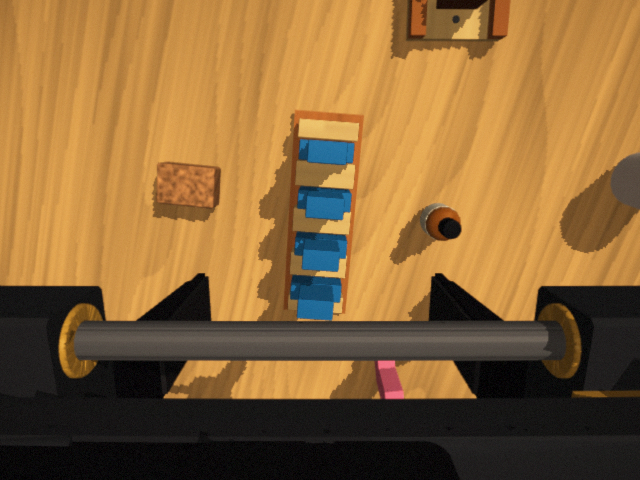

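```bash
python3 - <<'E'
from h import *
crop('w1.png','c3.png',270,100,390,220,5)
crop('w1.png','c4.png',270,210,390,330,5)
E
```

```text
(no output)
```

View pics/c3.png

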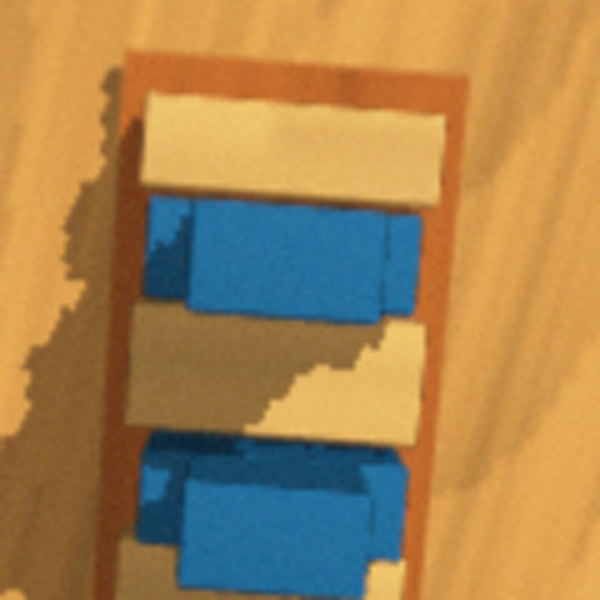

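View pics/c4.png

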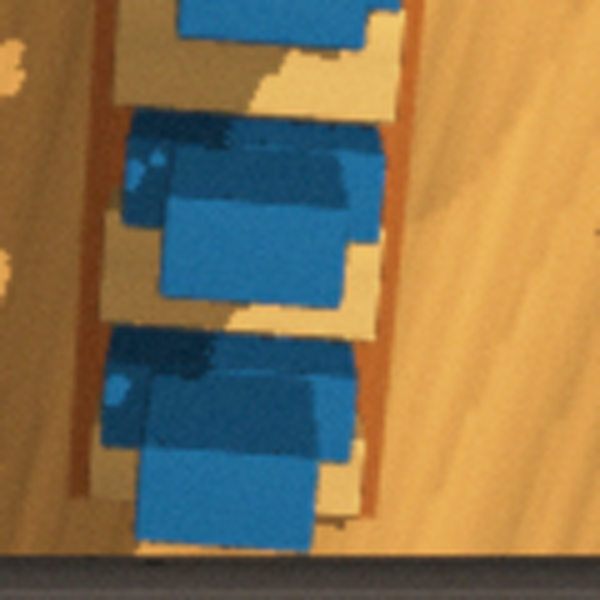

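```bash
python3 - <<'E'
from h import *
c=load('w1.png')
def cv(p,x0,y0,f): return (np.array(p,float)+.5)/f-.5+[x0,y0]
T=[(100,[[190,199],[386,212],[380,323],[188,310]]),(100,[[184,477],[370,494],[364,598],[178,585]]),(210,[[166,197],[348,210],[343,307],[160,297]]),(210,[[141,446],[319,461],[312,551],[135,540]])]
P=[]
for y0,t in T:
  p=px2w(c,cv(t,270,y0,5),81); P.append(p.mean(0)); print(p.mean(0).round(1),[np.linalg.norm(p[i]-p[(i+1)%4]).round(1) for i in range(4)],np.degrees(np.arctan2(*(p[1]-p[0]+p[2]-p[3])[[1,0]])).round(2))
d=P[3]-P[0];print(np.degrees(np.arctan2(-d[0]*-1,-d[1])),np.linalg.norm(d)/3, np.degrees(np.arctan2(d[0],-d[1])))
p=px2w(c,cv([[126,51],[468,75]],270,100,5),26);print(p,np.linalg.norm(p[0]-p[1]))
E
```

```text
[ 468.9 -173.    81. ] [np.float64(27.7), np.float64(15.4), np.float64(27.5), np.float64(15.4)] 11.37
[ 477.7 -211.7   81. ] [np.float64(27.1), np.float64(15.4), np.float64(27.4), np.float64(15.9)] 10.5
[ 485.4 -251.2   81. ] [np.float64(27.3), np.float64(15.2), np.float64(27.8), np.float64(15.7)] 11.42
[ 491.6 -290.7   81. ] [np.float64(27.6), np.float64(15.0), np.float64(27.7), np.float64(15.6)] 10.71
10.943948917870022 39.97499067555949 10.943948917870022
[[ 435.64462223 -148.14962395   26.        ]
 [ 490.84505971 -137.1589327    26.        ]] 56.2839550120228
```

Request:
apply_moves:
  offset:
    - [1.4, 11.6, 0.4]
    - [1.4, 11.6, 0.4]
    - [1.4, 11.6, 0.4]
    - [1.4, 11.6, 0.4]
    - [1.4, 11.6, 0.4]
    - [1.4, 11.6, 0.4]
    - [1.4, 11.6, 0.4]
  yaw: [0, 0, 0, 0, 0, 0, 0]
  jaw: [-1, -1, -1, -1, -1, -1, -1]

```text
t: 2.45
eef_pos: [515.0, 59.0, 224.1]
tcp_rot: [-1.582, 1.57, -2.889]
ft_force: [-0.4, 0.8, 0.8]
opening: 1.003
```

```bash
python3 - <<'E'
from h import *
c=shot('wrist','w2.png'); s=c['state'];print(s['t'],s['eef_pos'],tooly(s)[0],np.abs(s['qvel']).max())
E
```

```text
2.45 [514.96493547  59.03281346 224.11016505] 15.095273238630524 0.01933229297734583
```

View pics/w2.png

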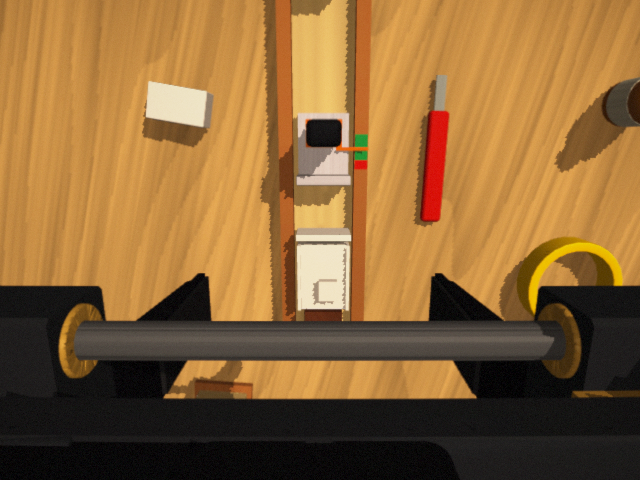

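```bash
python3 - <<'E'
from h import *
crop('w2.png','c5.png',265,100,385,200,6)
crop('w2.png','c6.png',265,200,385,300,6)
E
```

```text
(no output)
```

View pics/c5.png

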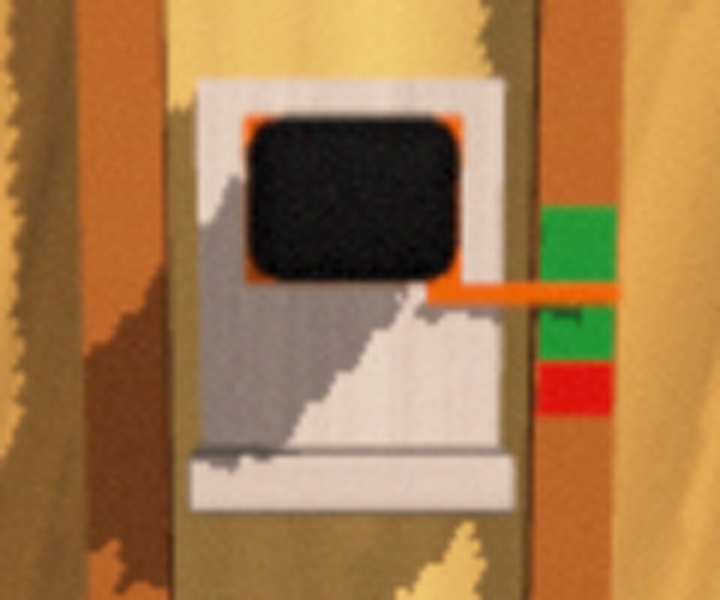

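View pics/c6.png

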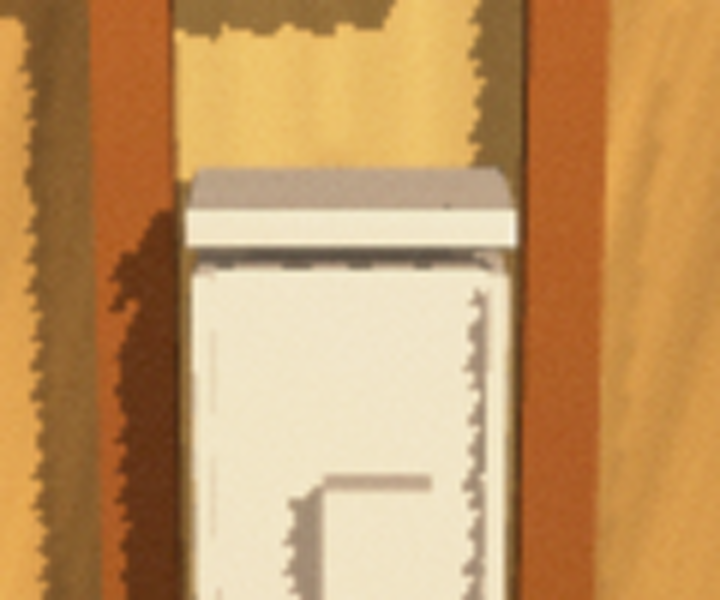

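```bash
python3 - <<'E'
from h import *
c=load('w2.png')
def cv(p,y0): return (np.array(p,float)+.5)/6-.5+[265,y0]
fa=px2w(c,cv([[186,208],[518,208]],200),41); ja=px2w(c,cv([[190,511],[514,511]],100),40)
ha=px2w(c,cv([[248,117],[459,117],[459,281],[248,281]],100),80)
g=px2w(c,cv([[543,207],[617,207],[612,361],[538,361]],100),20)
wi=px2w(c,cv([[540,0],[528,600]],100),20); wl=px2w(c,cv([[164,0],[172,600]],100),20)
wi2=px2w(c,cv([[530,0],[518,600]],200),20); wl2=px2w(c,cv([[168,0],[178,600]],200),20)
for n,p in dict(fa=fa,ja=ja,ha=ha,g=g).items():
  print(n,p.mean(0).round(1),np.linalg.norm(p[0]-p[1]).round(1),np.degrees(np.arctan2(*(p[1]-p[0])[[1,0]])).round(2))
for p in(wi,wl,wi2,wl2): print(p.round(1).tolist(),np.degrees(np.arctan2(*(p[0]-p[1])[[1,0]]))-90)
a=np.radians(15.1);ex=np.array([np.cos(a),np.sin(a),0]);ey=np.array([-ex[1],ex[0],0])
# origin from green
o=g.mean(0)-33*ex-22*ey; print('o',o)
for n,p in dict(fa=fa,ja=ja,ha=ha,g=g,wi=wi,wl=wl).items(): d=p.mean(0)-o;print(n,d@ex,d@ey)
E
```

```text
fa [520.2  47.6  41. ] 47.8 15.14
ja [509.   88.6  40. ] 45.5 15.12
ha [498.1 128.7  80. ] 25.4 15.1
g [532.7 127.   20. ] 10.7 15.16
[[516.5, 163.5, 20.0], [538.6, 80.8, 20.0]] 14.978116666204969
[[464.9, 149.6, 20.0], [487.1, 66.9, 20.0]] 15.047970436974694
[[538.9, 80.9, 20.0], [563.6, -11.3, 20.0]] 15.03542470178057
[[486.6, 66.8, 20.0], [511.6, -25.4, 20.0]] 15.179693168929177
o [506.58676078  97.14918938  20.        ]
fa 0.23742742848758347 -51.35489718528292
ja 0.15662720880481862 -8.866987950717247
ha 0.0437760334835513 32.6724787693003
g 32.99999999999999 22.0
wi 26.72174541838284 18.68927892377185
wl -26.603612181238702 18.682700508873584
```

Request:
apply_moves:
  offset:
    - [-0.68, 2.79, -1.5]
    - [-0.68, 2.79, -4]
    - [-0.68, 2.79, -6.5]
    - [-0.68, 2.79, -7.36]
    - [-0.68, 2.79, -7.36]
    - [-0.68, 2.79, -7.36]
    - [-0.68, 2.79, -7.36]
    - [-0.68, 2.79, -7.36]
    - [-0.68, 2.79, -7.36]
    - [-0.68, 2.79, -7.36]
  yaw: [0, 0, 0, 0, 0, 0, 0, 0, 0, 0]
  jaw: [-1, -1, -1, -1, 1, 1, 1, 1, 1, 1]

```text
t: 3.75
eef_pos: [498.0, 128.4, 40.4]
tcp_rot: [-1.535, 1.57, -2.843]
ft_force: [0.7, -0.2, -0.9]
opening: 0.428
```

Request:
apply_moves:
  offset:
    - [0, 0, 0]
    - [0, 0, 0]
    - [0, 0, 0]
    - [0, 0, 0]
    - [-0.2, 0.7, 0]
    - [-0.4, 1.4, 0]
    - [-0.57, 2.1, 0]
    - [-0.7, 2.6, 0]
    - [-0.756, 2.8, 0]
    - [-0.756, 2.8, 0]
    - [-0.756, 2.8, 0]
  yaw: [0, 0, 0, 0, 0, 0, 0, 0, 0, 0, 0]
  jaw: [1, 1, 1, 1, 1, 1, 1, 1, 1, 1, 1]

```text
t: 5.12
eef_pos: [480.0, 198.9, 40.4]
tcp_rot: [1.665, 1.57, 0.357]
ft_force: [3.4, 3.2, -1.7]
opening: 0.272
```

```bash
python3 - <<'E'
from h import *
c=shot('wrist','w3.png'); s=c['state'];print(s['t'],s['eef_pos'],tooly(s)[0],s['ft_force'])
E
```

```text
5.125 [480.02569778 198.85645564  40.42818401] 15.070066002875942 [ 3.38418936  3.21317979 -1.69832386]
```

View pics/w3.png

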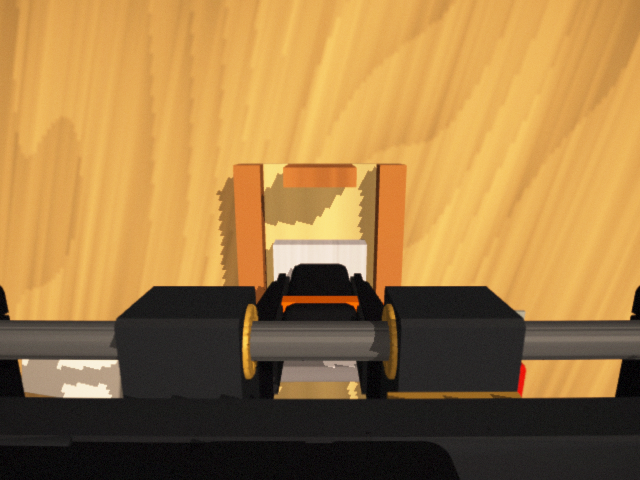

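Request:
apply_moves:
  offset:
    - [-0.01, 0.04, 0]
    - [-0.02, 0.08, 0]
    - [-0.02, 0.08, 0]
  yaw: [0, 0, 0]
  jaw: [1, 1, 1]

```text
t: 5.55
eef_pos: [479.6, 200.6, 40.4]
tcp_rot: [1.416, 1.57, 0.109]
ft_force: [4.0, -3.2, 0.2]
opening: 0.271
```

Request:
apply_moves:
  offset:
    - [0, 0, 0]
    - [0, 0, 0]
    - [0, 0, 0]
    - [0, 0, 2.4]
    - [0, 0, 4]
    - [-0.43, -14.94, 4]
    - [-0.43, -14.94, 4]
    - [-0.43, -14.94, 4]
    - [-0.43, -14.94, 4]
    - [-0.43, -14.94, 4]
    - [-0.43, -14.94, 4]
    - [-0.43, -14.94, 4]
    - [-0.43, -14.94, 4]
  yaw: [0, 0, 0, 0, 0, -0.68, -0.68, -0.68, -0.68, -0.68, -0.68, -0.68, -0.68]
  jaw: [0, 0, 0, 0, 0, 0, 0, 0, 0, 0, 0, 0, 0]

```text
t: 7.18
eef_pos: [468.5, -172.5, 140.2]
tcp_rot: [2.181, 1.57, 0.801]
ft_force: [-0.8, -0.2, -0.5]
opening: 0.503
```

```bash
python3 - <<'E'
from h import *
c=shot('top','t1.png'); s=c['state'];print(s['t'],s['eef_pos'],tooly(s)[0],s['ft_force'],s['opening'])
crop('t1.png','c7.png',150,210,350,330,4)
E
```

```text
7.175 [ 468.4766533  -172.54620123  140.23159701] 10.947581935075702 [-0.79216435 -0.19480667 -0.46351768] 0.5031587580415676
```

View pics/c7.png

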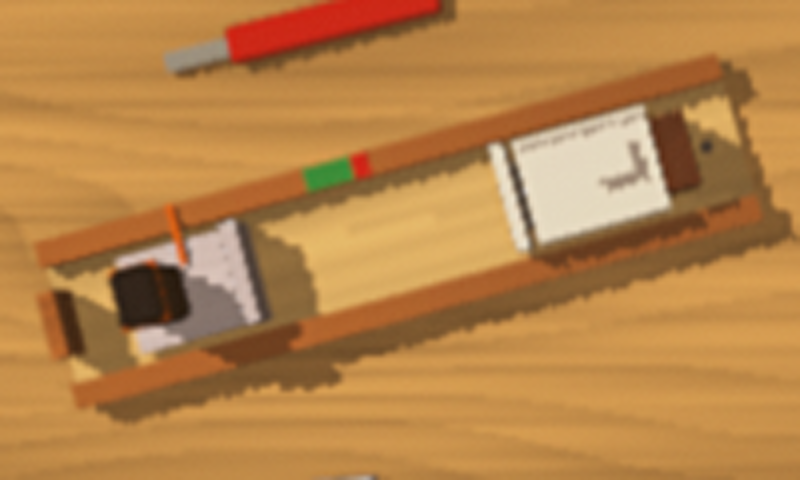

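```bash
python3 - <<'E'
from h import *
c=load('t1.png')
f=px2w(c,(np.array([[239,219],[268,318]])+.5)/4-.5+[150,210],40)
a=np.radians(15.1);ey=np.array([-np.sin(a),np.cos(a),0])
print(f,(f-[506.7,97.1,0])@ey)
c=load('top0.png')
f=px2w(c,(np.array([[400,177],[427,275]])+.5)/4-.5+[150,210],40);print((f-[506.7,97.1,0])@ey)
E
```

```text
[[512.87355594 164.33652794  40.        ]
 [469.41176873 151.39759922  40.        ]] [63.30678836 62.13659834]
[-10.07461724 -10.27504659]
```

Request:
apply_moves:
  offset:
    - [0.02, -0.02, -2]
    - [0.02, -0.02, -3.55]
    - [0.02, -0.02, -3.55]
    - [0.02, -0.02, -3.55]
    - [0.02, -0.02, -3.55]
    - [0.02, -0.02, -3.55]
    - [0.02, -0.02, -3.55]
    - [0.02, -0.02, -3.55]
  yaw: [0, 0, 0, 0, 0, 0, 0, 0]
  jaw: [0, 0, 0, 1, 1, 1, 1, 1]

```text
t: 8.22
eef_pos: [469.8, -172.6, 52.9]
tcp_rot: [1.226, 1.568, -0.152]
ft_force: [0.1, 1.7, 8.6]
opening: 0.294
```

Request:
apply_moves:
  offset:
    - [0, 0, 1]
    - [0, 0, 3]
    - [0, 0, 4]
    - [1.91, 9.18, 4]
    - [1.91, 9.18, 4]
    - [1.91, 9.18, 4]
    - [1.91, 9.18, 4]
    - [1.91, 9.18, 4]
    - [1.91, 9.18, 4]
    - [1.91, 9.18, 4]
  yaw: [0, 0, 0, 0.68, 0.68, 0.68, 0.68, 0.68, 0.68, 0.68]
  jaw: [1, 1, 1, 1, 1, 1, 1, 1, 1, 1]

```text
t: 9.48
eef_pos: [517.4, 55.9, 153.1]
tcp_rot: [1.2, 1.568, -0.108]
ft_force: [0.1, 0.5, -0.5]
opening: 0.294
```

```bash
python3 - <<'E'
from h import *
c=shot('wrist','w4.png'); s=c['state'];print(s['t'],s['eef_pos'],tooly(s)[0],s['ft_force'],s['opening'])
c=shot('scene','s4.png');crop('s4.png','c8.png',220,100,480,280,3)
E
```

```text
9.475 [517.41796535  55.85400533 153.10249897] 15.012480446436467 [ 0.07810088  0.47461754 -0.51295719] 0.2940199488767886
```

View pics/w4.png

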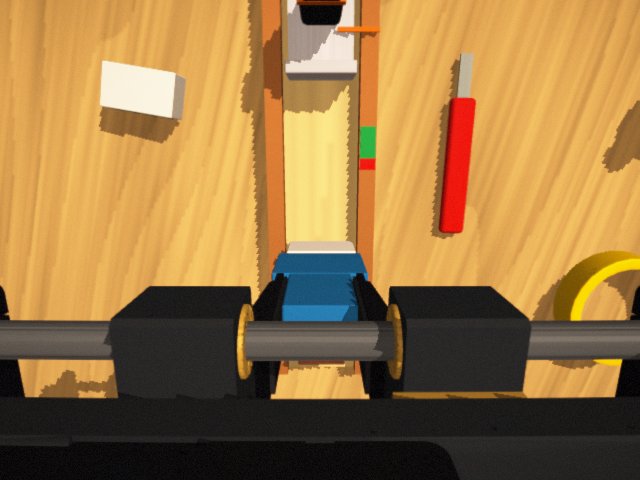

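View pics/c8.png

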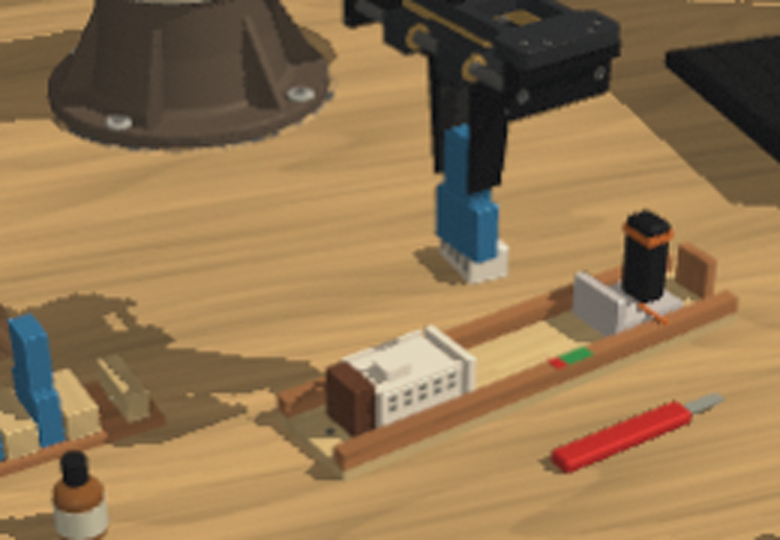

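Request:
apply_moves:
  offset:
    - [0, 0.06, 0]
    - [0, 0.06, -1.5]
    - [0, 0.06, -2.8]
    - [0, 0.06, -3.4]
    - [0, 0.06, -3.85]
    - [0, 0.06, -3.85]
  yaw: [0, 0, 0, 0, 0, 0]
  jaw: [1, 1, 1, 1, 1, 1]

```text
t: 10.32
eef_pos: [517.5, 57.3, 56.7]
tcp_rot: [1.198, 1.568, -0.111]
ft_force: [0.6, 0.4, -1.0]
opening: 0.293
```

```bash
python3 - <<'E'
from h import *
c=shot('wrist','w5.png'); s=c['state'];print(s['t'],s['eef_pos'],tooly(s)[0],s['ft_force'],s['opening'])
c=shot('scene','s5.png');crop('s5.png','c9.png',300,150,460,270,5)
E
```

```text
10.325 [517.52176222  57.32886719  56.65526181] 14.99504059542867 [ 0.62342257  0.39500606 -0.95630022] 0.2929106690078192
```

View pics/w5.png

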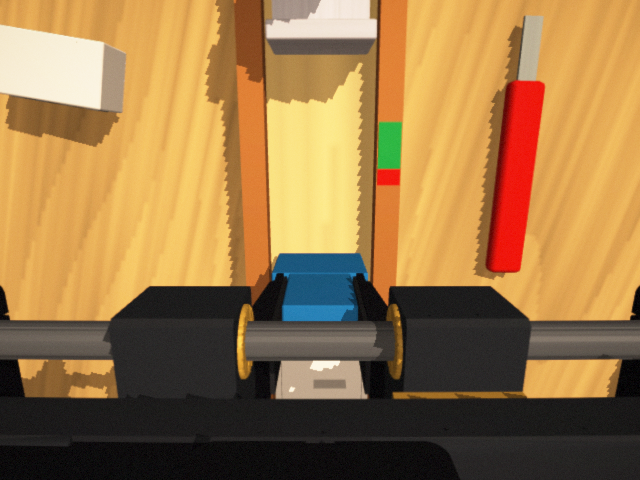

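View pics/c9.png

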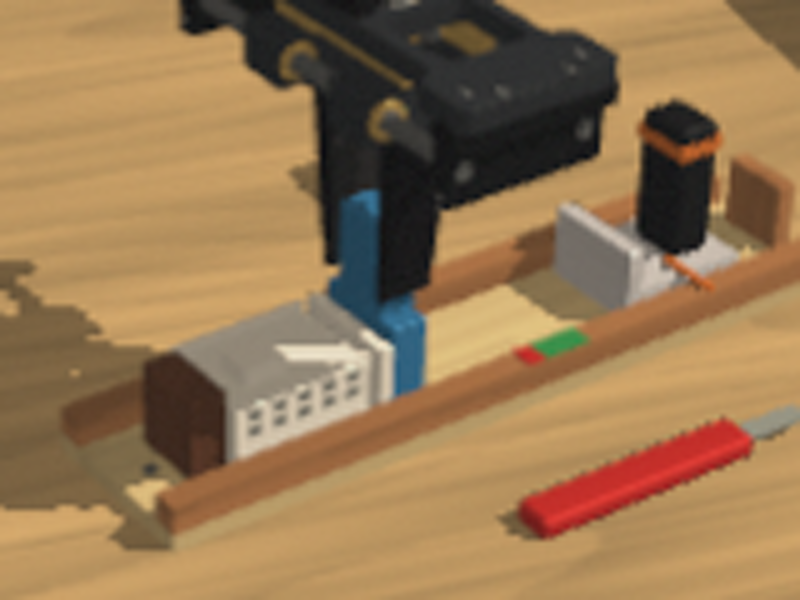

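Request:
apply_moves:
  offset:
    - [0, 0, -0.05]
    - [0, 0, -0.08]
    - [0, 0, -0.08]
  yaw: [0, 0, 0]
  jaw: [1, 1, 1]

```text
t: 10.8
eef_pos: [517.9, 57.4, 55.6]
tcp_rot: [1.243, 1.567, -0.066]
ft_force: [0.4, 0.0, -0.6]
opening: 0.293
```

Request:
apply_moves:
  offset:
    - [0, 0, -0.04]
    - [0, 0, -0.06]
    - [0, 0, -0.06]
  yaw: [0, 0, 0]
  jaw: [1, 1, 1]

```text
t: 11.18
eef_pos: [518.0, 57.4, 54.9]
tcp_rot: [1.238, 1.566, -0.07]
ft_force: [-3.2, -1.1, 10.9]
opening: 0.294
```

Request:
apply_moves:
  offset:
    - [0, 0, 0]
    - [0, 0, 0]
    - [0, 0, 0]
    - [0, 0, 2]
    - [0, 0, 3.8]
    - [-1.61, -10.76, 3.8]
    - [-1.61, -10.76, 3.8]
    - [-1.61, -10.76, 3.8]
    - [-1.61, -10.76, 3.8]
    - [-1.61, -10.76, 3.8]
    - [-1.61, -10.76, 3.8]
    - [-1.61, -10.76, 3.8]
    - [-1.61, -10.76, 2]
    - [-1.61, -10.76, 0]
    - [-1.61, -10.76, -0.06]
    - [-1.61, -10.76, -0.06]
    - [-1.61, -10.76, -0.06]
    - [-1.61, -10.76, -0.06]
    - [-1.61, -10.76, -0.06]
    - [-1.61, -10.76, -0.06]
  yaw: [0, 0, 0, 0, 0, -0.67, -0.67, -0.67, -0.67, -0.67, -0.67, -0.67, -0.67, -0.67, -0.67, -0.67, -0.67, -0.67, -0.67, -0.67]
  jaw: [0, 0, 0, 0, 0, 0, 0, 0, 0, 0, 0, 0, 0, 0, 0, 1, 1, 1, 1, 1]

```text
t: 13.68
eef_pos: [478.5, -211.9, 54.9]
tcp_rot: [1.118, 1.564, -0.261]
ft_force: [0.8, 2.6, 8.2]
opening: 0.291
```

```bash
python3 - <<'E'
from h import *
c=shot('top','t2.png'); s=c['state'];print(s['t'],s['eef_pos'],tooly(s)[0],s['ft_force'],s['opening'])
crop('t2.png','c10.png',150,210,350,330,4)
E
```

```text
13.675 [ 478.46346069 -211.86366771   54.9492264 ] 10.979604598254529 [0.81033501 2.60071175 8.1576606 ] 0.29077295055677643
```

View pics/c10.png

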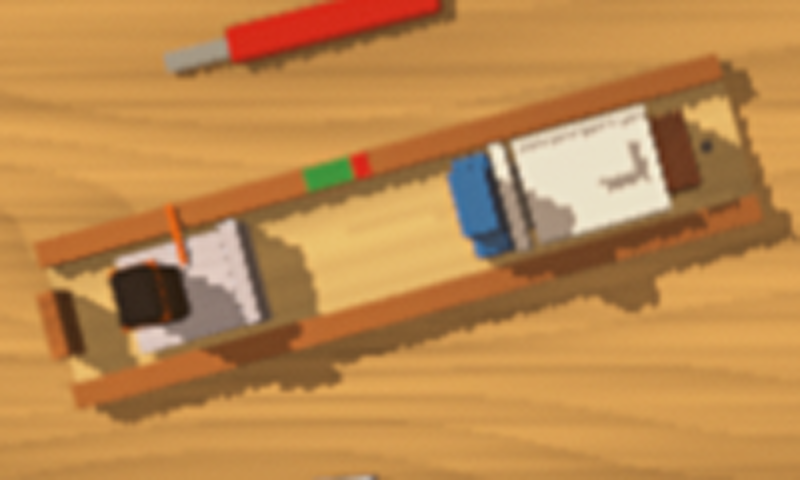

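Request:
apply_moves:
  offset:
    - [0, 0, 1]
    - [0, 0, 3]
    - [0, 0, 4.2]
    - [1.37, 11.46, 4.2]
    - [1.37, 11.46, 4.2]
    - [1.37, 11.46, 4.2]
    - [1.37, 11.46, 4.2]
    - [1.37, 11.46, 4.2]
    - [1.37, 11.46, 4.2]
    - [1.37, 11.46, 4.2]
    - [1.37, 11.46, 4.2]
    - [1.37, 11.46, 3]
  yaw: [0, 0, 0, 0.69, 0.69, 0.69, 0.69, 0.69, 0.69, 0.69, 0.69, 0.69]
  jaw: [1, 1, 1, 1, 1, 1, 1, 1, 1, 1, 1, 1]

```text
t: 15.22
eef_pos: [513.9, 73.6, 131.2]
tcp_rot: [1.187, 1.559, -0.122]
ft_force: [1.0, 0.6, -1.0]
opening: 0.294
```

```bash
python3 - <<'E'
from h import *
c=shot('wrist','w6.png'); s=c['state'];print(s['t'],s['eef_pos'],tooly(s)[0],s['ft_force'],s['opening'])
c=shot('scene','s6.png');crop('s6.png','c11.png',300,120,460,270,5)
E
```

```text
15.225 [513.8532921   73.57717086 131.24683894] 15.024644460231235 [ 1.02349709  0.62773169 -0.97826349] 0.29363260416835807
```

View pics/c11.png

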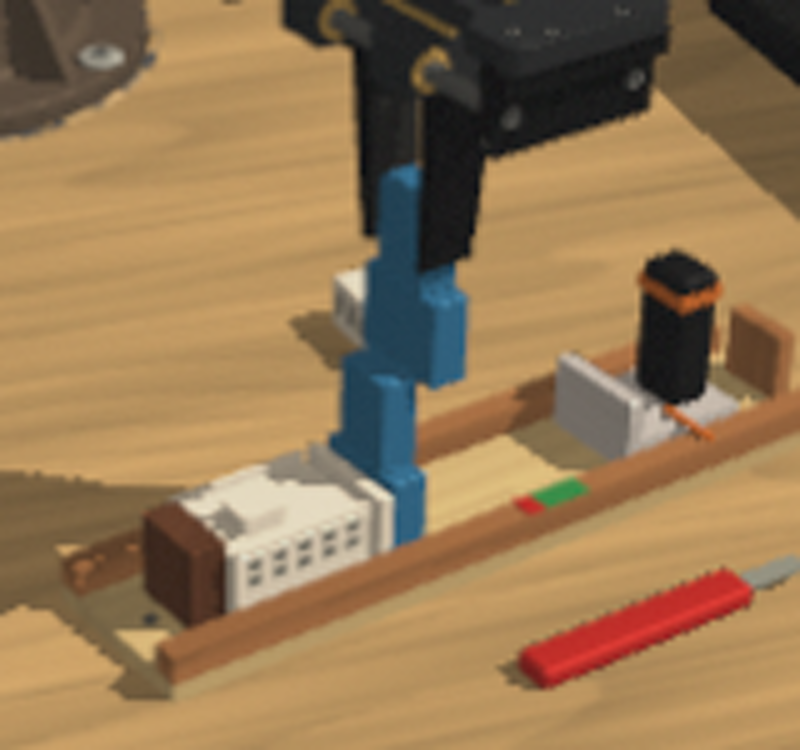

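Request:
apply_moves:
  offset:
    - [-0.045, 0.045, 0]
    - [-0.045, 0.045, 0]
    - [-0.045, 0.045, -1]
    - [-0.045, 0.045, -2]
    - [-0.045, 0.045, -2.6]
    - [-0.045, 0.045, -2.88]
    - [-0.045, 0.045, -2.88]
  yaw: [0, 0, 0, 0, 0, 0, 0]
  jaw: [1, 1, 1, 1, 1, 1, 1]

```text
t: 16.2
eef_pos: [510.7, 74.7, 56.6]
tcp_rot: [0.937, 1.567, -0.372]
ft_force: [0.6, -0.6, -0.1]
opening: 0.29
```

```bash
python3 - <<'E'
from h import *
c=shot('scene','s7.png');s=c['state'];print(s['t'],s['eef_pos'],tooly(s)[0],s['ft_force'],s['opening'],tooly(s)[1].round(4))
crop('s7.png','c12.png',300,130,460,270,5)
E
```

```text
16.2 [510.72603994  74.68314882  56.60604641] 15.024004771851686 [ 0.6263879  -0.64730379 -0.07603396] 0.28969504666342094 [[ 0.0039  0.9658  0.2592]
 [-0.0015  0.2592 -0.9658]
 [-1.      0.0034  0.0025]]
```

View pics/c12.png

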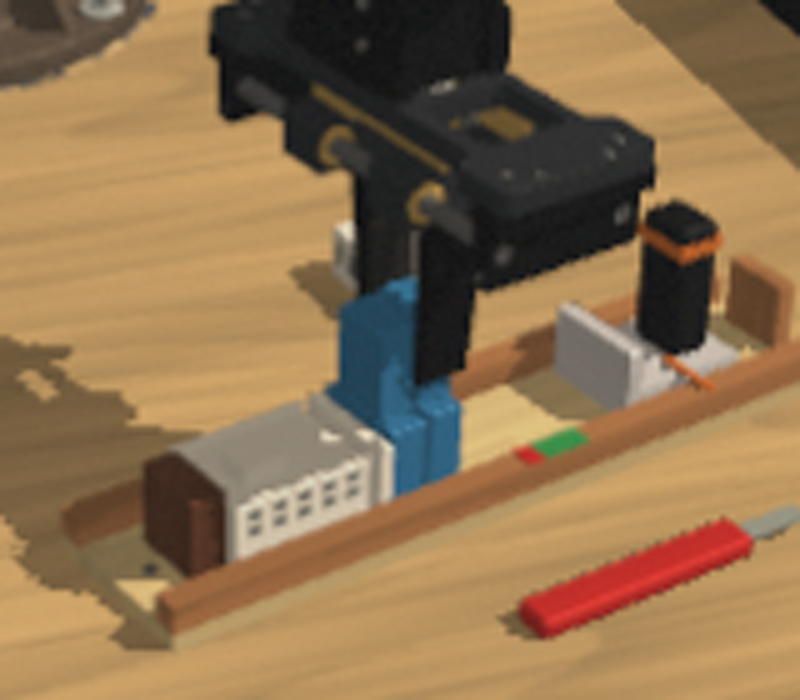

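Request:
apply_moves:
  offset:
    - [0, 0, -0.01]
    - [0, 0, 0]
    - [0, 0, 0]
    - [0, 0, 2]
    - [0, 0, 3.8]
    - [-1.01, -13.04, 3.8]
    - [-1.01, -13.04, 3.8]
    - [-1.01, -13.04, 3.8]
    - [-1.01, -13.04, 3.8]
    - [-1.01, -13.04, 3.8]
    - [-1.01, -13.04, 3.8]
    - [-1.01, -13.04, 3.8]
    - [-1.01, -13.04, 2]
    - [-1.01, -13.04, 0]
    - [-1.01, -13.04, -0.1]
    - [-1.01, -13.04, -0.1]
    - [-1.01, -13.04, -0.1]
    - [-1.01, -13.04, -0.1]
    - [-1.01, -13.04, -0.1]
    - [-1.01, -13.04, -0.1]
  yaw: [0, 0, 0, 0, 0, -0.67, -0.67, -0.67, -0.67, -0.67, -0.67, -0.67, -0.67, -0.67, -0.67, -0.67, -0.67, -0.67, -0.67, -0.67]
  jaw: [0, 0, 0, 0, 0, 0, 0, 0, 0, 0, 0, 0, 0, 0, 0, 1, 1, 1, 1, 1]

```text
t: 18.75
eef_pos: [486.2, -251.5, 55.8]
tcp_rot: [0.925, 1.564, -0.453]
ft_force: [0.2, 0.9, 8.3]
opening: 0.292
```

```bash
python3 - <<'E'
from h import *
c=shot('top','t3.png'); s=c['state'];print(s['t'],s['eef_pos'],tooly(s)[0],s['ft_force'],s['opening'])
crop('t3.png','c13.png',150,210,350,330,4)
E
```

```text
18.75 [ 486.20450349 -251.54698954   55.84990536] 10.994294456118777 [0.18808325 0.91800747 8.31620972] 0.2915677515852485
```

View pics/c13.png

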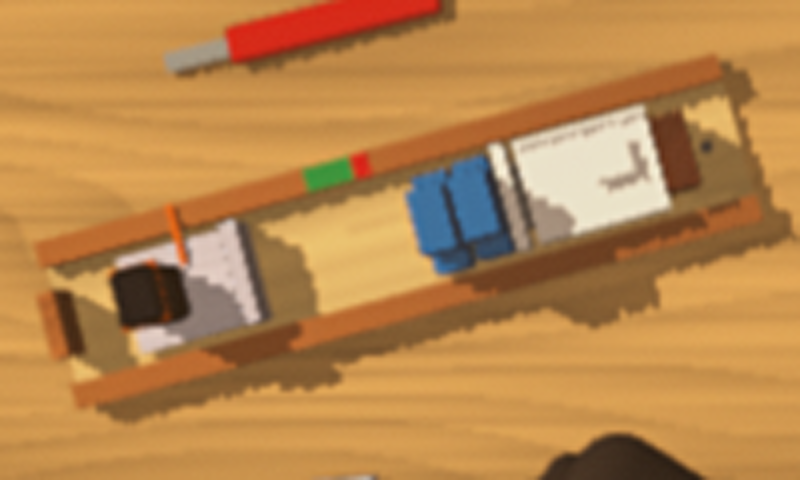

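Request:
apply_moves:
  offset:
    - [0, 0, 1]
    - [0, 0, 3]
    - [0, 0, 4.2]
    - [0.83, 13.8, 4.2]
    - [0.83, 13.8, 4.2]
    - [0.83, 13.8, 4.2]
    - [0.83, 13.8, 4.2]
    - [0.83, 13.8, 4.2]
    - [0.83, 13.8, 4.2]
    - [0.83, 13.8, 4.2]
    - [0.83, 13.8, 4.2]
    - [0.83, 13.8, 3.2]
    - [0.83, 13.8, 3.2]
  yaw: [0, 0, 0, 0.69, 0.69, 0.69, 0.69, 0.69, 0.69, 0.69, 0.69, 0.69, 0.69]
  jaw: [1, 1, 1, 1, 1, 1, 1, 1, 1, 1, 1, 1, 1]

```text
t: 20.42
eef_pos: [506.3, 92.2, 135.0]
tcp_rot: [0.691, 1.566, -0.617]
ft_force: [-0.3, 0.7, 0.3]
opening: 0.293
```

Request:
apply_moves:
  offset:
    - [0.04, 0.03, 0]
    - [0.04, 0.03, -1]
    - [0.04, 0.03, -2]
    - [0.04, 0.03, -2.7]
    - [0.04, 0.03, -2.98]
    - [0.04, 0.03, -2.98]
    - [0.04, 0.03, -2.98]
  yaw: [0, 0, 0, 0, 0, 0, 0]
  jaw: [1, 1, 1, 1, 1, 1, 1]

```text
t: 21.3
eef_pos: [507.7, 92.9, 61.3]
tcp_rot: [0.815, 1.565, -0.493]
ft_force: [-0.2, -0.6, -0.7]
opening: 0.296
```

```bash
python3 - <<'E'
from h import *
c=shot('scene','s8.png');s=c['state'];print(s['t'],s['eef_pos'],tooly(s)[0],s['ft_force'],s['opening'])
crop('s8.png','c14.png',300,130,460,270,5)
E
```

```text
21.3 [507.74675118  92.89274491  61.33354008] 15.027142868614467 [-0.23226164 -0.62991704 -0.69011867] 0.2959752901249574
```

View pics/c14.png

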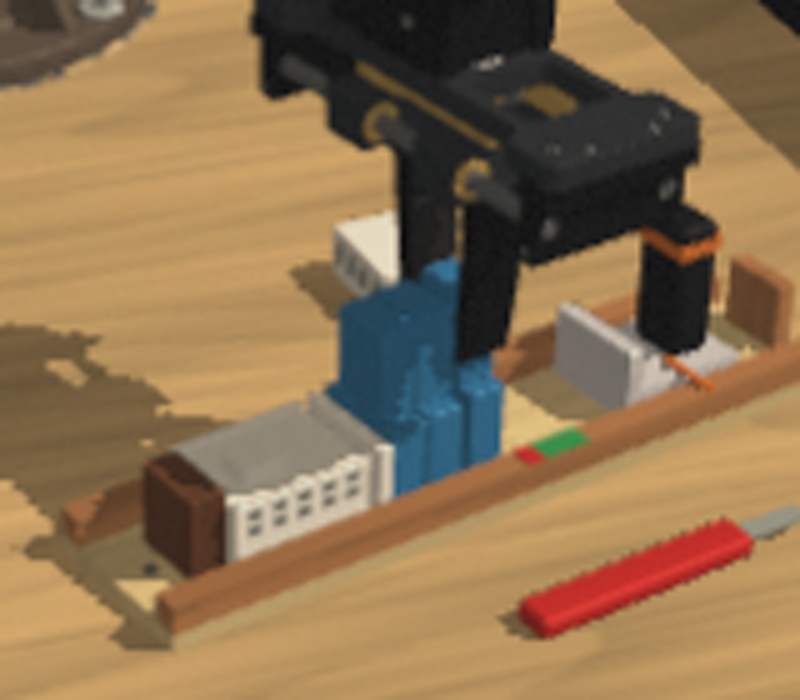

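Request:
apply_moves:
  offset:
    - [0, 0, -0.06]
    - [0, 0, -0.1]
    - [0, 0, -0.12]
    - [0, 0, -0.12]
  yaw: [0, 0, 0, 0]
  jaw: [1, 1, 1, 1]

```text
t: 21.85
eef_pos: [507.7, 92.9, 58.2]
tcp_rot: [0.803, 1.565, -0.505]
ft_force: [-0.6, 0.5, 0.5]
opening: 0.294
```

Request:
apply_moves:
  offset:
    - [0, 0, 0]
    - [0, 0, 0]
    - [0, 0, 0]
    - [0, 0, 2]
    - [0, 0, 3.7]
    - [-1.12, 4.31, 3.7]
    - [-1.12, 4.31, 3.7]
    - [-1.12, 4.31, 3.7]
    - [-1.12, 4.31, 3.7]
    - [-1.12, 4.31, 3.7]
  yaw: [0, 0, 0, 0, 0, 0, 0, 0, 0, 0]
  jaw: [0, 0, 0, 0, 0, 0, 0, 0, 0, 0]

```text
t: 23.1
eef_pos: [480.0, 199.8, 150.7]
tcp_rot: [0.773, 1.565, -0.536]
ft_force: [-1.1, 0.0, 0.2]
opening: 0.501
```

```bash
python3 - <<'E'
from h import *
c=shot('scene','s9.png');s=c['state'];print(s['t'],s['eef_pos'],tooly(s)[0],s['ft_force'],s['opening'])
crop('s9.png','c15.png',300,130,460,270,5)
E
```

```text
23.1 [479.9764938  199.75865176 150.65759409] 14.960834127453316 [-1.0636885   0.04923757  0.21724265] 0.5006819656551978
```

View pics/c15.png

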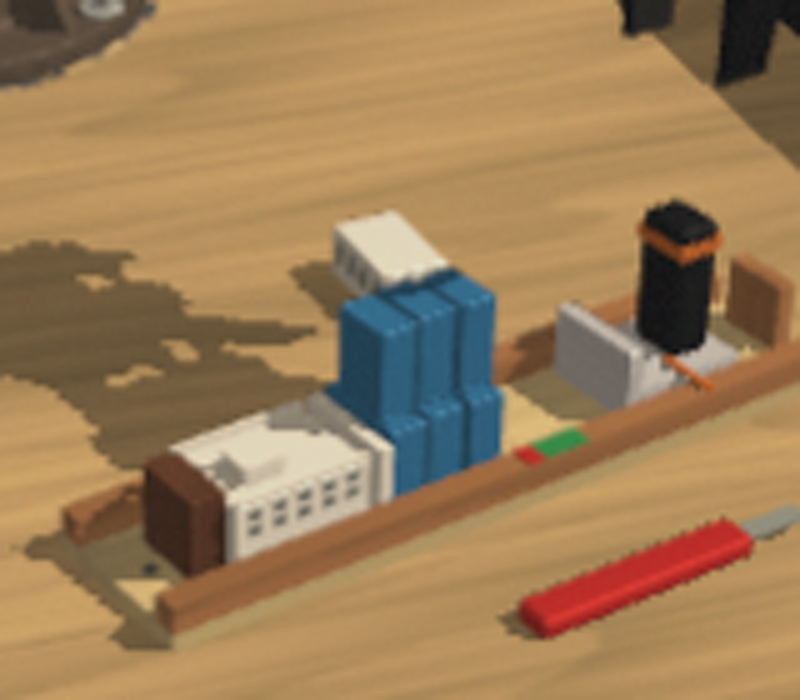

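Request:
apply_moves:
  offset:
    - [0, 0.02, -2]
    - [0, 0.02, -3.8]
    - [0, 0.02, -4.4]
    - [0, 0.02, -4.4]
    - [0, 0.02, -4.4]
    - [0, 0.02, -4.4]
    - [0, 0.02, -4.4]
    - [0, 0.02, -4.4]
    - [0, 0.02, -4.4]
    - [0, 0.02, -4.4]
  yaw: [0, 0, 0, 0, 0, 0, 0, 0, 0, 0]
  jaw: [0, 0, 0, 0, 1, 1, 1, 1, 1, 1]

```text
t: 24.4
eef_pos: [479.8, 200.2, 41.6]
tcp_rot: [0.765, 1.565, -0.544]
ft_force: [-2.6, 0.0, 9.7]
opening: 0.268
```

Request:
apply_moves:
  offset:
    - [0.1, -0.4, 0]
    - [0.25, -0.95, 0]
    - [0.4, -1.5, 0]
    - [0.52, -1.93, 0]
    - [0.58, -2.16, 0]
    - [0.58, -2.16, 0]
  yaw: [0, 0, 0, 0, 0, 0]
  jaw: [1, 1, 1, 1, 1, 1]

```text
t: 25.15
eef_pos: [494.5, 145.6, 41.7]
tcp_rot: [0.737, 1.565, -0.573]
ft_force: [1.3, -0.9, -1.0]
opening: 0.271
```

```bash
python3 - <<'E'
from h import *
c=shot('scene','s10.png');s=c['state'];print(s['t'],s['eef_pos'],tooly(s)[0],s['ft_force'],s['opening'])
crop('s10.png','c16.png',300,130,460,270,5)
E
```

```text
25.15 [494.48657795 145.5866901   41.67973524] 14.941764598801734 [ 1.34770117 -0.93870402 -1.01844103] 0.27089979546537907
```

View pics/c16.png

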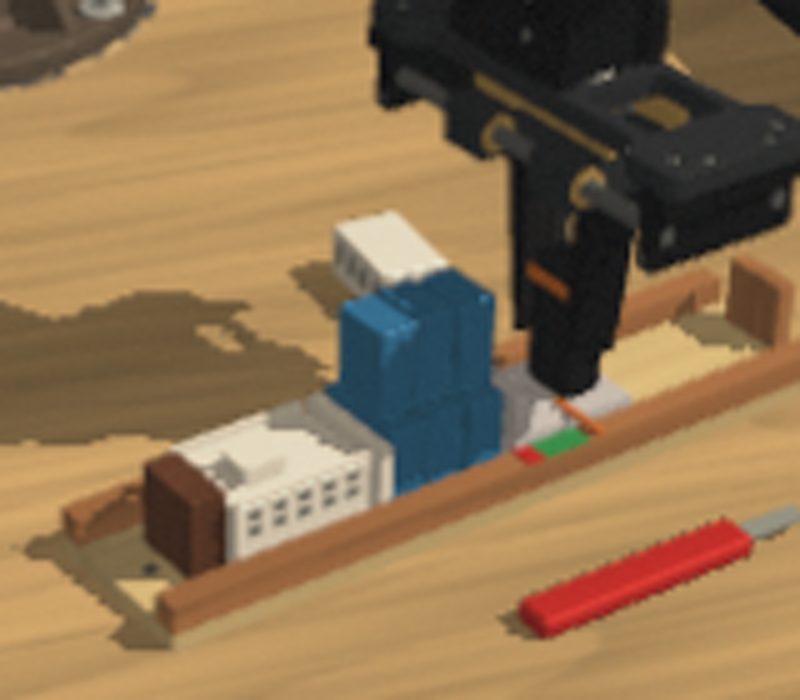

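Request:
apply_moves:
  offset:
    - [0.02, -0.07, 0]
    - [0.04, -0.14, 0]
    - [0.06, -0.21, 0]
    - [0.08, -0.29, 0]
    - [0.08, -0.31, 0]
  yaw: [0, 0, 0, 0, 0]
  jaw: [1, 1, 1, 1, 1]

```text
t: 25.82
eef_pos: [496.5, 138.1, 41.7]
tcp_rot: [0.774, 1.565, -0.535]
ft_force: [2.1, 2.9, -2.0]
opening: 0.272
```

Request:
apply_moves:
  offset:
    - [0.01, -0.04, 0]
    - [0.02, -0.08, 0]
    - [0.03, -0.12, 0]
    - [0.03, -0.12, 0]
  yaw: [0, 0, 0, 0]
  jaw: [1, 1, 1, 1]

```text
t: 26.32
eef_pos: [497.4, 135.0, 41.7]
tcp_rot: [0.773, 1.564, -0.537]
ft_force: [2.3, 2.5, -1.8]
opening: 0.274
```

Request:
apply_moves:
  offset:
    - [0.01, -0.04, 0]
    - [0.02, -0.08, 0]
    - [0.03, -0.12, 0]
    - [0.03, -0.12, 0]
  yaw: [0, 0, 0, 0]
  jaw: [1, 1, 1, 1]

```text
t: 26.82
eef_pos: [498.1, 132.2, 41.7]
tcp_rot: [0.826, 1.565, -0.484]
ft_force: [1.1, 7.4, -1.6]
opening: 0.275
```

Request:
apply_moves:
  offset:
    - [0.01, -0.04, 0]
    - [0.02, -0.08, 0]
    - [0.02, -0.08, 0]
  yaw: [0, 0, 0]
  jaw: [1, 1, 1]

```text
t: 27.2
eef_pos: [498.5, 130.7, 41.7]
tcp_rot: [0.896, 1.565, -0.414]
ft_force: [0.7, 9.0, -1.4]
opening: 0.272
```

Request:
apply_moves:
  offset:
    - [0.01, -0.04, 0]
    - [0.02, -0.08, 0]
    - [0.02, -0.08, 0]
  yaw: [0, 0, 0]
  jaw: [1, 1, 1]

```text
t: 27.58
eef_pos: [498.7, 129.8, 41.7]
tcp_rot: [1.075, 1.565, -0.235]
ft_force: [0.4, 15.6, -1.9]
opening: 0.272
```

Request:
apply_moves:
  offset:
    - [0.01, -0.03, 0]
    - [0.01, -0.05, 0]
    - [0.01, -0.05, 0]
  yaw: [0, 0, 0]
  jaw: [1, 1, 1]

```text
t: 27.95
eef_pos: [498.7, 129.8, 41.7]
tcp_rot: [1.302, 1.566, -0.008]
ft_force: [0.2, 17.2, -1.9]
opening: 0.27
```

```bash
python3 - <<'E'
from h import *
c=shot('scene','s11.png');s=c['state'];print(s['t'],s['eef_pos'],tooly(s)[0],s['ft_force'],s['opening'])
crop('s11.png','c17.png',300,130,460,270,5)
c=shot('wrist','w11.png')
c=shot('top','t11.png');crop('t11.png','c18.png',220,210,350,310,6)
print(env.state()['ft_force'])
E
```

```text
27.95 [498.73800476 129.77480501  41.73987985] 14.9498998059053 [ 0.20602228 17.16420383 -1.86204611] 0.2703534462136259
[ 0.53257463 17.25560088 -1.34934352]
```

View pics/c17.png

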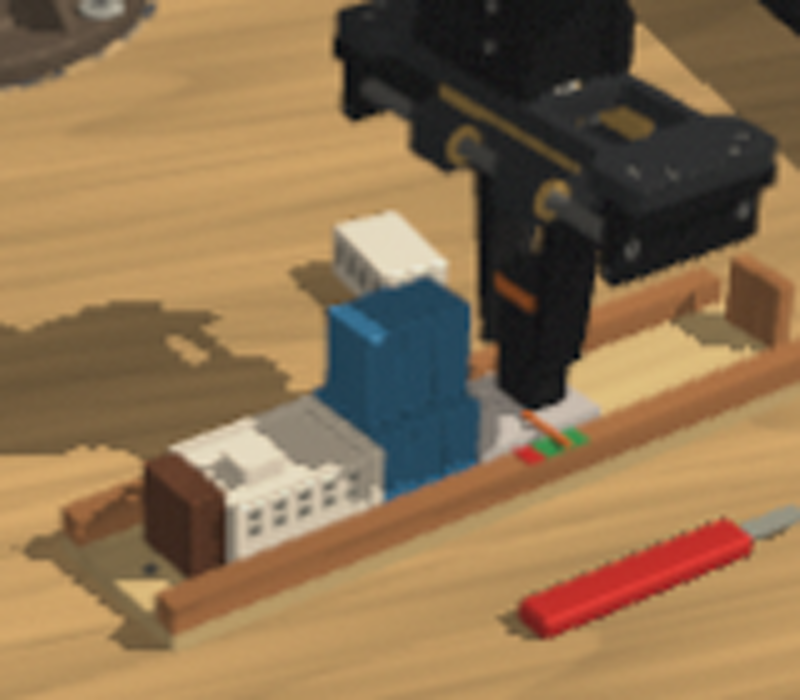

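View pics/c18.png

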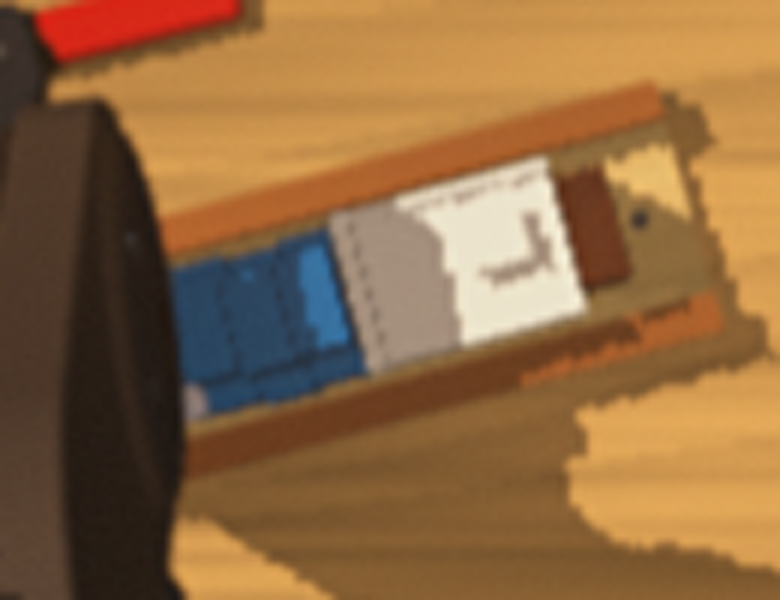

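```bash
python3 - <<'E'
from h import *
print(env.job_done()); s=env.state(); print(s['t'],s['eef_pos'],s['ft_force'],s['opening'])
E
```

```text
the job is handed in; nothing more can be done
None
the job is handed in; nothing more can be done
```

I slid the jaw fully back and stood three blue spacers flat against each other between the facade and the jaw. I then pushed the jaw forward by feel and handed the job in at about 28 s, still gripping and pushing it.

**Last checks:**
- **Push:** the force on the wrist held steady at about 17 N and the jaw stopped moving. That is past the roughly 7 N needed to shut the seam and well under the 60 N crush limit.
- **Jaw position:** about 0.073 by how far I moved it. The scene picture shows the orange pointer in the green band.
- **Seam and stack:** the gap behind the facade looks closed, and the spacers look upright and tight together. This is judged by eye, as there was no direct reading of the seam.
- **Fully back:** with the jaw open, the camera put its front face about 2–3 mm short of the end. That camera reads about 1 mm low, and the distance pulled matched the stop; either way it is within the 6 mm allowed.
- **Bystanders:** the mini house and cutter had not moved in the last pictures. I did not re-check the others one by one, but I noticed no contact with them.

**Disagreement:** each time the gripper closed on a spacer, and once on the jaw handle, the wrist showed an unexplained upward force of 8–10 N. The tool also ended up tilted by about 0.3°. Neither had any visible effect.

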